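# Latch the sample stage and wedge its plate off the rest pads

## Task

Push the stage's carriage along its rods to the left, by its upright paddle, until it snaps past the detent and sits fully home at the end of its travel. Then pick up the wedge (the block with the sloping ramp, not the square-ended spacer), lay it flat on the worktop and slide it thin end first through the gap in the stage's front kerb, under the round foot of the hinged plate, until the foot has just lifted: about 4 mm, at least 2 and at most 7. Finish still gripping the wedge there, flat on the worktop, with the plate resting on the wedge alone and not touched by the robot, and leave all the other things where they stand.

Things in the scene. Friction and masses are not known exactly. Their poses are not given: they have to be found in the camera images.
- stage_base: Grey fixed base of the sample stage. Origin at worktop level; x points away from the robot (within 0.2 rad), y left, z up. Plate from x 30 to 140 mm, y -130 to 110, 14 mm thick, end blocks 34 high, two rods along y. Front kerb along y at x = -84 mm, 12 mm thick, 16 high, with one 66 mm wide gap centred on y = +34. Bare worktop between the kerb and x = 30.
- bay (a point): Point on the worktop in the middle of the gap in the kerb, at (-84, +34, 0) mm in the base's frame, same axes. The wedge goes in here along the base's +x. It first touches the resting foot when its nose is 27 mm beyond the foot's point; every further 5 mm lifts the foot 1 mm.
- carriage (a joint): Position (m) of the aluminium carriage along the rods, growing to the left (base +y); starts at 0 to 0.03. It slides easily (1.5 N) up to about 0.072, where a spring plunger meets a ridge and must be pushed over it with about 12 to 18 N; past 0.078 it snaps home by itself to the end stop at 0.084 and stays there.
- paddle (a point): Middle of the top edge of the carriage's upright push paddle, 94 mm above the worktop; x, y at (41, -135 + carriage travel) mm in the base's frame. A flat aluminium blade 12 mm thick along y, 28 mm along x, 20 to 94 mm high, 31 mm right of the steel plate (top at 46 mm), free on both sides above that height. Push its right-hand face to the left.
- foot (a point): Lowest point of the round foot (radius 6 mm, 36 mm long along y) at the front of the steel plate: 8.5 mm above the worktop while the plate rests on its pads; x, y at (-60, -50 + carriage travel) mm in the base's frame, so behind the middle of the gap once the carriage is home. It hangs from a 36 mm wide arm, top 46 mm high.
- plate: Steel plate, 110 x 96 x 8 mm, with the arm and foot and an empty white weighing dish fixed on it; hinged along y at its rear edge, 192 mm behind the foot, resting on pads on the carriage; about 1 kg, 3 to 7 N at the foot. Origin on the hinge, 42 mm above the worktop.
- wedge: Loose steel wedge, 0.28 kg. Origin on its underside below the middle of its grip tab; x points to the thin end (nose), z up. 40 mm wide; tail from x -15 to 20 mm, 17 high; from x = 20 the ramp falls straight from 17 to 3 mm at the nose, x = 90. Tab 24 (x) x 22 (y) mm, up to 74 mm high. Lies left or right of the stage, at random swapped with the spacer, nose away from the robot within 0.4 rad.
- spacer: Look-alike steel spacer with the same grip tab but a square-ended block 17 mm high all along, 105 x 40 mm; not needed. Origin below the middle of its tab, x along the block.
- dropper: Small brown dropper bottle, 33 mm wide, 94 mm high, origin at the underside. A bystander.
- small_jar: White jar, 69 mm wide, 147 mm high, origin at the underside. A bystander.
- lab_timer: Flat white timer, 62 x 62 x 18 mm, origin at the underside. A bystander.
- tape: Roll of tape lying flat, 66 mm wide, 18 mm high, origin at the underside. A bystander.
- vial: Glass vial, 21 mm wide, 50 mm high, origin at the underside. A bystander.
- pen: Marker pen lying flat, 131 mm long along its y, 15 mm high, origin at the underside. A bystander.
Things that resemble listed ones, but are neither listed nor needed, are in the scene too. Leave any green or purple look-alike of the wedge alone.

How it is judged:
By the outcome, as a careful person would: the job done as asked, in the order asked, and still so for the second after the job is handed in, while the arm keeps its last pose, push and grip.
It also fails if it takes over 61 s, if anything falls off the work surface, if the arm or the gripper's body presses on something with over 40 N, if the wrist force passes 120 N, or if a joint passes its speed limit or range.

## Robot

A 6-joint arm with a two-finger parallel gripper is mounted at the origin on a cart in front of the work surface, level with it; the furniture and walls round the work are solid. World frame = base frame: x ahead of the robot, y to its left, z up, the work surface at z = 0. Lengths are in mm, angles in rad, forces in N, time in s.
With the tool pointing down it reaches from about 300 to 875 mm from the base axis. Payload 6.4 kg.
Tool frame: the origin (TCP) lies between the finger pads; the fingertips stand 8 mm ahead of it and the grasp point (between the pads) lies 11 mm behind it; z points along the fingers, y is the direction in which the jaws open and shut (so a half turn about z gives the same grasp; the last joint's range is limited). The gripper opens to 88 mm and grips with 3 to 60 N. Pads are 18 mm wide; open, the fingers measure 123 mm over their backs; the gripper's body (75 mm by 187 mm) begins 45 mm behind the grasp point.
Start: joints at [-1.324, 0.181, 1.607, -0, 1.354, -0.206], TCP at [251.571, -517.062, 246.714] pointing down, gripper open.
Joint ranges: [-2.99, 2.99], [-0.89, 2.07], [0.3, 2.58], [-1.14, 4.28], [0, 2.63], [-3.12, 3.12]. Speed limits (rad/s): [2.57, 2.57, 3.01, 3.14, 3.14, 3.14].

## Interface

Orientations are given as a 3x3 rotation matrix whose columns are the frame's x, y, z axes.
In Python, from workcell import sensors, camera, camera_info, robot, spotter gives the robot as it stands.
- The arm moves only by the shell command python3 -m creep 'ROWS' [OPENING] [FORCE]. ROWS is text: rows parted by semicolons, each of 6 numbers parted by spaces: the shift along the tool's x, y, z in cm, then the turn, a rotation vector about the tool's x, y, z in units of 5 degrees (1.0 is 5 degrees). In form: dx dy dz rx ry rz; .... A call has 1 to 12 rows; each row is the pose to reach, as a shift and turn from the pose commanded when the call began, along the tool's axes at that moment; what a row does not reach only later rows make up. A row lasts 1/12 s, in which the tool goes at most 41.7 mm and 7.16 degrees, less where a joint would pass 70% of its speed; a pose out of reach is approached as far as the arm can. A call with a gripper value outside its range is refused whole. OPENING is the closure in counts, from 0 (fully open) to 255 (shut), set as the call begins (- or left out, the last holds). The fingers move at their own pace and stop on an object; FORCE is the grip in N (left out, the last holds). Time passes only in rows, so rows that repeat a pose let the fingers close. It gives the time, the measured TCP pose, the force and the opening at its end, in the units of the state.
- sensors.state(): the state, without advancing time (a new reading comes with each control period).
- camera(name): name is "side" or "top"; returns the picture (420x560x3 uint8, red, green, blue); there is no depth.
- camera_info(name): a dict with "mtx" (3x3 intrinsics, pixels), "world_from_camera" (4x4, takes a point from camera to world coordinates). Camera axes: x right, y up, looking along -z (the intrinsics and any distortion apply to the point x, -y, -z); pixel columns grow to the right and rows downward; lengths in mm; the calibration is good to about 2 mm. A picture is of the moment at which its call begins. camera_info takes no time and is no camera call.
- robot.close_job(): hands the job in, once; it reports no verdict.
Trained networks look in the newest picture that a camera, given by its name, has taken for a name from the list of things; names that differ only in an ending like _2 or _b are one class to them, and where a whole thing is asked for, a point or a joint stands for the part that bears it (a point fixed in the world has none). Each returns a list of dicts, best first, with "confidence" (0 to 1); they miss things now and then, are a little off and sometimes report something else, mostly with a low value. They report only what shows in the picture. A call takes as long as a camera call. They do not tell look-alikes from the thing itself.
- spotter.trace(camera, query): "region" (420x560 bool, what is visible of it).
- spotter.landmark_of(camera, query): "location" ([x, y, z] in mm, in world coordinates, good to about 4 mm: a listed point, or the origin of a listed thing).
The state is a dict: "clock": time; "qpos": joint angles; "joint_velocities": joint speeds; "joint_torque": joint torques, N m; "eef_pos": TCP position; "ee_rot": TCP orientation; "ft_force": force on the tool from outside, world axes, zero at the start; "torque": the same for the moment, N m; "width": opening from 0.0 (shut) to 1.0 (fully open).
Only numpy, scipy, OpenCV 4.12 (cv2) and the standard library are available. Lean on these libraries where they do the work, as an engineer would, in place of code of your own. Each camera call takes 0.05 s, during which the arm holds its last target. There are 200 camera calls.

## Working session

There is one attempt and no reset: what is moved stays moved. The work goes in short steps, Python scripts to look and compute and a shell command to move; the robot and the scene stay as the last step left them, time stands still between calls to the robot, and variables do not carry over. Pictures are saved under pics/ and viewed, about 8 in all and at most 12, crops included, and the job is handed in when it is done.

```bash
mkdir -p pics; ls; python3 - <<'E'
from workcell import sensors, camera, camera_info, robot, spotter
import cv2, numpy as np
np.set_printoptions(precision=3,suppress=True)
for n in("side","top"):
    im=camera(n); cv2.imwrite(f"pics/{n}0.png",im[:,:,::-1])
    print(n,camera_info(n))
    for q in("bay","paddle","foot","wedge","spacer","stage_base","plate","carriage"):
        try: print(q,[(np.round(d["location"],1),round(d["confidence"],2)) for d in spotter.landmark_of(n,q)][:4])
        except Exception as e: print(q,e)
print(sensors.state())
E
```

```text
pics
side {'mtx': array([[443.193,   0.   , 276.857],
       [  0.   , 443.193, 205.405],
       [  0.   ,   0.   ,   1.   ]]), 'world_from_camera': array([[  -0.941,    0.123,   -0.314,  166.946],
       [  -0.337,   -0.355,    0.872, 1180.598],
       [  -0.004,    0.927,    0.376,  578.351],
       [   0.   ,    0.   ,    0.   ,    1.   ]])}
bay [(array([517.4,  96.2,  -0.6]), 0.74)]
paddle [(array([642.8, -52.6,  94. ]), 0.74), (array([541.7,  27.5,   4.1]), 0.29)]
foot [(array([541.6,  28.7,   5.3]), 0.89)]
wedge [(array([ 408.1, -423. ,   -1.7]), 0.77), (array([ 398.3, -270.6,   -1.3]), 0.71), (array([ 577.7, -157.5,   -1.2]), 0.67)]
spacer []
stage_base [(array([598. ,  69.6,  -0.5]), 0.76)]
plate [(array([729.1,  31.7,  41.3]), 0.82)]
carriage it knows: bay, dropper, foot, lab_timer, paddle, pen, plate, small_jar, spacer, stage_base, tape, vial, wedge
top {'mtx': array([[498.787,   0.   , 270.166],
       [  0.   , 498.787, 205.672],
       [  0.   ,   0.   ,   1.   ]]), 'world_from_camera': array([[   0.001,    0.992,   -0.126,  367.085],
       [  -1.   ,    0.002,    0.002
[... 525 characters left out ...]
 64.9,  -1. ]), 0.95)]
plate [(array([734.8,  31.4,  45.1]), 0.62)]
carriage it knows: bay, dropper, foot, lab_timer, paddle, pen, plate, small_jar, spacer, stage_base, tape, vial, wedge
{'clock': 0.8, 'qpos': array([-1.324,  0.181,  1.607,  0.   ,  1.354, -0.206]), 'joint_velocities': array([ 0.   , -0.001,  0.   , -0.001, -0.   ,  0.001]), 'joint_torque': array([ -0.002, -43.379, -34.216,   0.07 ,   0.031,  -0.   ]), 'eef_pos': array([ 251.564, -517.06 ,  246.725]), 'ee_rot': array([[ 0.899,  0.437,  0.   ],
       [ 0.437, -0.899, -0.   ],
       [ 0.   ,  0.   , -1.   ]]), 'ft_force': array([-0.2  , -0.148, -0.364]), 'torque': array([-0.015, -0.007,  0.011]), 'width': 1.0004872013010269}
```

View pics/top0.png

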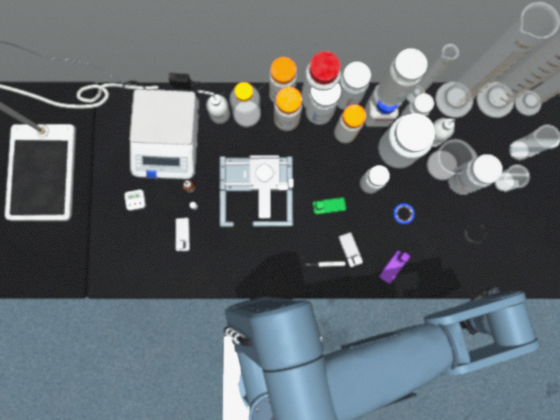

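View pics/side0.png

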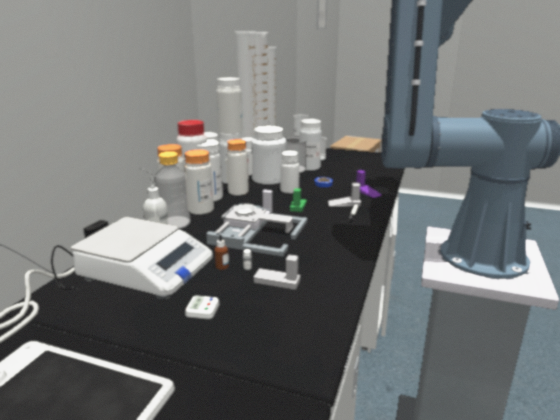

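Top view: the stage is at about (257,190). The steel wedge is at (350,250), with the pen beside it at (325,264). The square-ended spacer is on the left at (182,234), and the green (328,206) and purple (395,266) items are decoys. Next I'll fit the poses.

```bash
cat > lib.py <<'E'
from workcell import sensors, camera, camera_info, robot, spotter
import cv2, numpy as np
from scipy.optimize import minimize
np.set_printoptions(precision=3,suppress=True)
def proj(n,P):
    c=camera_info(n); W=np.linalg.inv(np.array(c["world_from_camera"]))
    p=np.atleast_2d(P)@W[:3,:3].T+W[:3,3]; p=p*[1,-1,-1]
    q=p@np.array(c["mtx"]).T
    return q[:,:2]/q[:,2:]
def box(x0,x1,y0,y1,z0,z1): return np.array([[x,y,z] for x in(x0,x1) for y in(y0,y1) for z in(z0,z1)],float)
def place(P,x,y,a,z=0):
    c,s=np.cos(a),np.sin(a); return P@np.array([[c,-s,0],[s,c,0],[0,0,1]]).T+[x,y,z]
WB=np.vstack([box(-15,20,-20,20,0,17),box(90,90,-20,20,0,3)]); WT=box(-12,12,-11,11,0,74)
SW=box(-15,90,-20,20,0,17)
S=4
def mask(n,parts,pose):
    m=np.zeros((420*S,560*S),np.uint8)
    for p in parts: cv2.fillConvexPoly(m,cv2.convexHull(((proj(n,place(p,*pose))+.5)*S).astype(np.int32)),1)
    return m
def iou(pose,regs,parts):
    t=0
    for n,r in regs.items():
        m=mask(n,parts,pose); t+=(m&r).sum()/max(1,(m|r).sum())
    return -t/len(regs)
def fit(regs,parts,p0):
    best=None
    R={n:cv2.resize(r.astype(np.uint8),None,fx=S,fy=S,interpolation=cv2.INTER_NEAREST) for n,r in regs.items()}
    for a in np.arange(-.4,.41,.2):
        o=minimize(iou,[p0[0],p0[1],a],(R,parts),method="Nelder-Mead",options=dict(initial_simplex=np.array([p0[0],p0[1],a])+np.array([[0,0,0],[10,0,0],[0,10,0],[0,0,.15]]),maxfev=80))
        if best is None or o.fun<best.fun: best=o
    return best.x,best.fun
E
python3 - <<'E'
from lib import *
reg={}
for n in("side","top"):
    im=camera(n)
    L=spotter.trace(n,"wedge"); 
    for d in L:
        r=d["region"]; ys,xs=np.nonzero(r); print(n,d["confidence"],xs.mean(),ys.mean(),r.sum())
    c=proj(n,[398,-271,20])[0]
    d=min(L,key=lambda d:np.hypot(*(np.argwhere(d["region"]).mean(0)[::-1]-c))); reg[n]=d["region"]
print("tab base/top by fits:")
for k in (["side"],["top"],["side","top"]):
    for nm,pt in(("wedge",[WB,WT]),("spacer",[SW,WT])): print(k,nm,fit({n:reg[n] for n in k},pt,(398,-271)))
# stage: overlay
st=(601,67,.035); g=0.012*1000
for n in("side","top"):
    im=camera(n)[:,:,::-1].copy()
    c=proj(n,[601,67,20])[0]; x0,y0=int(c[0]-60),int(c[1]-50); z=6
    out=cv2.resize(im[y0:y0+100,x0:x0+120],None,fx=z,fy=z,interpolation=cv2.INTER_CUBIC)
    kerbs=[box(-90,-78,67,110,16,16),box(-90,-78,-130,1,16,16),box(30,140,-130,110,14,14)]
    for k in kerbs:
        q=((proj(n,place(k[[0,2,6,4]] if 0 else np.unique(k,axis=0)[[0,1,3,2]],*st))-[x0,y0]+.5)*z).astype(np.int32); cv2.polylines(out,[q],True,(0,0,255),1)
    cv2.imwrite(f"pics/st_{n}.png",out); print(n,x0,y0)
E
```

```text
side 0.77 348.11011904761904 197.63690476190476 336
side 0.69 364.7296137339056 184.78111587982832 233
side 0.6 296.60538116591925 201.4932735426009 223
top 0.94 350.53439153439155 249.08201058201058 378
top 0.88 394.30580357142856 266.046875 448
top 0.79 329.300505050505 205.34595959595958 396
tab base/top by fits:
['side'] wedge (array([ 400.564, -267.445,    0.333]), np.float64(-0.912474155754652))
['side'] spacer (array([ 399.954, -265.385,    0.313]), np.float64(-0.8336745944243188))
['top'] wedge (array([ 399.143, -272.769,    0.344]), np.float64(-0.9050566037735849))Traceback (most recent call last):
  File "<stdin>", line 12, in <module>
  File "lib.py", line 29, in fit
    o=minimize(iou,[p0[0],p0[1],a],(R,parts),method="Nelder-Mead",options=dict(initial_simplex=np.array([p0[0],p0[1],a])+np.array([[0,0,0],[10,0,0],[0,10,0],[0,0,.15]]),maxfev=80))
    res = _minimize_neldermead(fun, x0, args, callback, bounds=bounds,
                               **options)
    fsim[j] = func(sim[j])
              ~~~~^^^^^^^^
    fx = function(np.copy(x), *(wrapper_args + args))
  File "lib.py", line 23, in iou
    m=mask(n,parts,pose); t+=(m&r).sum()/max(1,(m|r).sum())
  File "lib.py", line 18, in mask
    for p in parts: cv2.fillConvexPoly(m,cv2.convexHull(((proj(n,place(p,*pose))+.5)*S).astype(np.int32)),1)
                                                          ~~~~^^^^^^^^^^^^^^^^^^
  File "lib.py", line 6, in proj
    c=camera_info(n); W=np.linalg.inv(np.array(c["world_from_camera"]))
ValueError: time passes only in moves, steps and waits
```

```bash
python3 -c "
import cv2,numpy as np
a=cv2.imread('pics/st_top.png');b=cv2.imread('pics/st_side.png')
h=np.hstack([a,b]);cv2.imwrite('pics/st.png',cv2.resize(h,(800,int(h.shape[0]*800/h.shape[1]))))"
```

```text
[ WARN:0@0.018] global loadsave.cpp:275 findDecoder imread_('pics/st_top.png'): can't open/read file: check file path/integrity
[ WARN:0@0.018] global loadsave.cpp:275 findDecoder imread_('pics/st_side.png'): can't open/read file: check file path/integrity
Traceback (most recent call last):
IndexError: tuple index out of range
```

```bash
sed -i 's/^def proj/CI={n:camera_info(n) for n in("side","top")}\ndef proj/; s/    c=camera_info(n); W/    c=CI[n]; W/' lib.py
cat > stage.py <<'E'
from lib import *
import sys
st=tuple(map(float,sys.argv[1:4])); tag=sys.argv[4]; outs=[]
for n,zz in(("top",5),("side",4)):
    im=camera(n)[:,:,::-1].copy()
    c=proj(n,[601,67,20])[0]; w,h=(90,90) if n=="top" else (110,90); x0,y0=int(c[0]-w/2),int(c[1]-h/2)
    z=zz
    out=cv2.resize(im[y0:y0+h,x0:x0+w],None,fx=z,fy=z,interpolation=cv2.INTER_CUBIC)
    for a in((-90,-78,67,110,16),(-90,-78,-130,1,16),(30,140,-130,110,14)):
        k=np.array([[a[i],a[j],a[4]] for i,j in((0,2),(1,2),(1,3),(0,3))],float)
        q=((proj(n,place(k,*st))-[x0,y0]+.5)*z).astype(np.int32); cv2.polylines(out,[q],True,(0,0,255),1)
    out=cv2.copyMakeBorder(out,0,450-out.shape[0],0,0,cv2.BORDER_CONSTANT); outs.append(out); print(n,x0,y0)
o=np.hstack(outs); o=cv2.resize(o,None,fx=min(1,800/o.shape[1]),fy=min(1,800/o.shape[1])); cv2.imwrite(f"pics/{tag}.png",o)
print(sensors.state()["clock"])
E
python3 stage.py 601 67 0.035 st1
```

```text
top 207 153
side 211 183
1.1
```

View pics/st1.png

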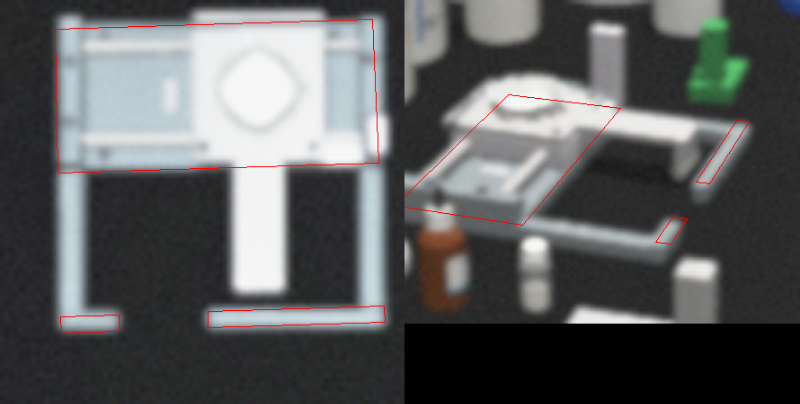

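Top view: the kerb band sits at row ~318 of the crop and the gap runs over columns 119–208. It is a little less tilted than my overlay. I'll measure the kerb line and the gap edges at sub-pixel level.

```bash
cat > kerb.py <<'E'
from lib import *
g=camera("top").astype(float).mean(2)
def w(u,v,z):
    c=CI["top"];K=c["mtx"];M=np.array(c["world_from_camera"])
    d=M[:3,:3]@(np.array([(u-K[0][2])/K[0][0],-(v-K[1][2])/K[1][1],-1]));o=M[:3,3]
    return o+d*(z-o[2])/d[2]
pts=[]
for u in list(range(223,231))+list(range(257,288)):
    col=np.clip(g[217:231,u]-60,0,None); v=(col*np.arange(217,231)).sum()/col.sum(); pts.append(w(u,v,12)[:2])
pts=np.array(pts); b=np.polyfit(pts[:,1],pts[:,0],1); yaw=-np.arctan(b[0])
prof=g[222:225,215:300].mean(0); u=np.arange(215,300); t=(prof.max()+g[222:225,238:248].mean())/2
cr=[u[i]+(t-prof[i])/(prof[i+1]-prof[i]) for i in range(len(u)-1) if (prof[i]-t)*(prof[i+1]-t)<0]
print("yaw",yaw,"resid",(pts[:,0]-np.polyval(b,pts[:,1])).std()); v=223.3
ys=[w(c,v,16)[1] for c in cr]; print(cr,ys)
ym=(ys[1]+ys[2])/2; bay=np.array([np.polyval(b,ym),ym]); c,s=np.cos(yaw),np.sin(yaw)
org=bay-np.array([[c,-s],[s,c]])@[-84,34]; print("bay",bay,"org",org)
R=np.array([[c,-s],[s,c]])
print("foot home",org+R@[-60,34]); 
for q,z in(("paddle",94),):
    for n in("side","top"):
        if n=="side": camera(n)
        for d in spotter.landmark_of(n,q)[:1]: print(n,q,d["location"],R.T@(np.array(d["location"][:2])-org))
E
python3 kerb.py
```

```text
yaw -0.0033294246870746043 resid 2.731788489343974
[np.float64(219.6410931174089), np.float64(232.57023121387283), np.float64(252.6454157782516), np.float64(292.19131355932205)] [np.float64(175.52012837340618), np.float64(132.43695703993703), np.float64(65.53259092563746), np.float64(-66.29278356785524)]
bay [520.959  98.985] org [604.845  64.705]
foot home [544.958  98.905]
side paddle [644.8, -56.7, 94.8] [  40.359 -121.272]
top paddle [642.1, -58.5, 90.9] [  37.665 -123.081]
```

```bash
sed -i 's/range(223,231))+list(range(257,288))/range(228,232))+list(range(255,284))/' kerb.py; python3 kerb.py
```

```text
yaw 0.009593721901398022 resid 2.474024576088422
[np.float64(219.63849206349207), np.float64(232.57739130434783), np.float64(252.6647191011236), np.float64(292.22309278350514)] [np.float64(175.52879530124795), np.float64(132.41309657666875), np.float64(65.46825381008053), np.float64(-66.39873553294264)]
bay [519.538  98.941] org [603.861  65.748]
foot home [543.537  99.171]
side paddle [645.0, -51.2, 94.6] [  40.015 -117.337]
top paddle [646.7, -57.5, 92.6] [  41.655 -123.653]
```

```bash
sed -i 's/list(range(255,284))/list(range(274,284))/; s/223.3$/223.3; print(pts[:,0])/' kerb.py; python3 kerb.py
```

```text
yaw 0.010859917529762397 resid 0.08384150981219891
[517.02  516.927 516.917 516.912 518.729 518.719 518.682 518.752 518.663
 518.783 518.701 518.759 518.782 518.828]
[np.float64(219.62540816326532), np.float64(232.5705459770115), np.float64(252.65579064587973), np.float64(292.1973903966597)] [np.float64(175.57239194158262), np.float64(132.43590811546727), np.float64(65.49801195504895), np.float64(-66.31304374752841)]
bay [517.435  98.967] org [601.799  65.881]
foot home [541.433  99.228]
side paddle [647.9, -53.6, 96.2] [  44.801 -119.975]
top paddle [646.2, -59.8, 90.3] [  43.033 -126.156]
```

```bash
cat > go.py <<'E'
import sys
from workcell import sensors
import numpy as np
# target x y z [yaw of tool x, rad] -> row (tool down), cm / 5deg units
t=list(map(float,sys.argv[1:])); s=sensors.state(); R=np.array(s["ee_rot"])
d=R.T@(np.array(t[:3])-s["eef_pos"])/10
y=np.arctan2(R[1,0],R[0,0]); 
print("row",np.round(d,2),"rz",np.round(np.degrees(y-t[3])/5,2) if len(t)>3 else 0,"len mm",np.linalg.norm(d)*10,"pos",np.round(s["eef_pos"],1),"F",np.round(s["ft_force"],1))
E
python3 go.py 643 -110 246 0.011
```

```text
row [ 53.01 -19.48   0.07] rz 5.06 len mm 564.7197694724922 pos [ 251.6 -517.   246.7] F [ 0.1 -0.6  1.1]
```

```bash
python3 -m creep '53 -19.5 0 0 0 5.05;53 -19.5 0 0 0 5.05;53 -19.5 0 0 0 5.05;53 -19.5 0 0 0 5.05;53 -19.5 0 0 0 5.05;53 -19.5 0 0 0 5.05;53 -19.5 0 0 0 5.05;53 -19.5 0 0 0 5.05;53 -19.5 0 0 0 5.05;53 -19.5 0 0 0 5.05;53 -19.5 0 0 0 5.05;53 -19.5 0 0 0 5.05' 255 20; python3 go.py 643 -110 62 0.011
```

```text
clock: 2.7
eef_pos: [594.8, -159.4, 246.9]
ee_rot: [[1.0, 0.012, 0.0], [0.012, -1.0, -0.0], [0.0, 0.0, -1.0]]
ft_force: [0.9, -1.4, -0.4]
width: 0.118
row [ 4.88 -4.88 18.49] rz 0.01 len mm 197.3335833766809 pos [ 594.8 -159.4  246.9] F [ 0.9 -1.4 -0.4]
```

```bash
python3 -m creep '4.9 -4.9 0 0 0 0;4.9 -4.9 0 0 0 0;4.9 -4.9 8 0 0 0;4.9 -4.9 8 0 0 0;4.9 -4.9 8 0 0 0;4.9 -4.9 8 0 0 0'; python3 stage.py 601.8 65.9 0.011 st2; python3 go.py 643 -105 62 0.011
```

```text
clock: 3.2
eef_pos: [640.2, -110.9, 164.4]
ee_rot: [[1.0, 0.012, -0.006], [0.012, -1.0, 0.002], [-0.006, -0.002, -1.0]]
ft_force: [-0.2, 0.7, 0.4]
width: 0.007
top 207 153
side 211 183
3.3
row [-0.02 -0.75 10.71] rz 0.01 len mm 107.323385816312 pos [ 643.  -112.4  169.1] F [ 0.8 -0.1  0.6]
```

View pics/st2.png

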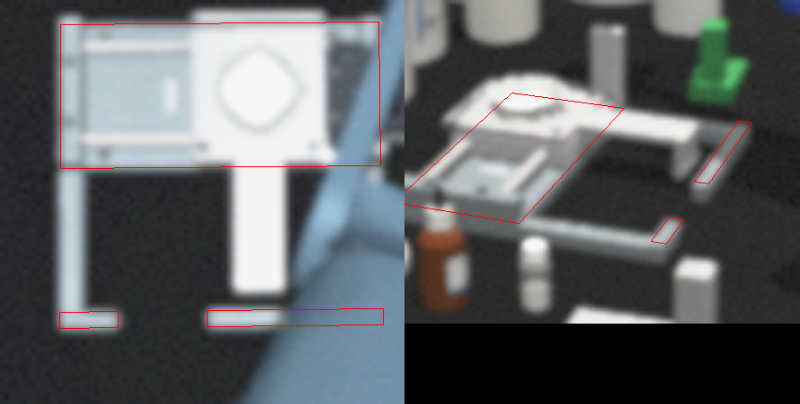

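The overlay now sits on the kerb ends, with gap edges at crop columns 119 and 207. The foot arm is at columns 232–287, and the paddle area on the right is clear. Next I'll descend and push.

```bash
python3 -m creep '0 0 3.5 0 0 0;0 0 7 0 0 0;0 0 10.6 0 0 0;0 0 10.6 0 0 0;0 0 10.6 0 0 0'; python3 -m creep '0 -1 0 0 0 0;0 -2 0 0 0 0;0 -3 0 0 0 0;0 -4 0 0 0 0;0 -5 0 0 0 0;0 -6 0 0 0 0;0 -6 0 0 0 0' ; python3 go.py 643 -18 62 0.011
```

```text
clock: 3.72
eef_pos: [641.9, -112.1, 61.6]
ee_rot: [[1.0, 0.011, -0.001], [0.011, -1.0, 0.0], [-0.001, -0.0, -1.0]]
ft_force: [0.8, -0.1, 0.1]
width: 0.001
clock: 4.3
eef_pos: [641.2, -48.9, 61.1]
ee_rot: [[1.0, 0.014, 0.0], [0.014, -1.0, 0.001], [0.0, -0.001, -1.0]]
ft_force: [0.0, -0.9, -0.2]
width: 0.003
row [ 0.22 -3.08 -0.08] rz 0.04 len mm 30.920797260191833 pos [641.2 -48.9  61.1] F [ 0.  -0.9 -0.2]
```

```bash
python3 -m creep '0 -0.7 0 0 0 0;0 -1.4 0 0 0 0;0 -2.1 0 0 0 0;0 -2.6 0 0 0 0;0 -2.6 0 0 0 0'; python3 -m creep '0 -0.3 0 0 0 0;0 -0.6 0 0 0 0;0 -0.9 0 0 0 0;0 -0.9 0 0 0 0'
```

```text
clock: 4.72
eef_pos: [640.6, -24.2, 60.4]
ee_rot: [[1.0, 0.013, -0.001], [0.013, -1.0, 0.001], [-0.001, -0.001, -1.0]]
ft_force: [0.2, 0.9, -0.1]
width: 0.002
clock: 5.05
eef_pos: [640.7, -18.1, 60.5]
ee_rot: [[1.0, 0.012, -0.0], [0.012, -1.0, -0.002], [-0.0, 0.002, -1.0]]
ft_force: [-0.8, -4.6, -1.6]
width: 0.003
```

```bash
python3 -m creep '0 -0.3 0 0 0 0;0 -0.6 0 0 0 0;0 -0.6 0 0 0 0'; python3 -m creep '0 -0.3 0 0 0 0;0 -0.5 0 0 0 0;0 -0.5 0 0 0 0'; python3 stage.py 601.8 65.9 0.011 st3
```

```text
clock: 5.3
eef_pos: [640.6, -10.5, 60.5]
ee_rot: [[1.0, 0.011, -0.0], [0.011, -1.0, 0.0], [-0.0, -0.0, -1.0]]
ft_force: [-0.8, 0.7, 0.0]
width: 0.004
clock: 5.55
eef_pos: [640.7, -7.4, 60.7]
ee_rot: [[1.0, 0.012, 0.0], [0.012, -1.0, -0.003], [-0.0, 0.003, -1.0]]
ft_force: [0.1, -9.2, -0.4]
width: 0.006
top 207 153
side 211 183
5.65
```

```bash
python3 -m creep '0 -0.2 0 0 0 0;0 -0.4 0 0 0 0;0 -0.4 0 0 0 0';  python3 -m creep '0 -0.2 0 0 0 0;0 -0.4 0 0 0 0;0 -0.4 0 0 0 0'; python3 go.py 0 0 0
```

```text
clock: 5.9
eef_pos: [640.8, -7.3, 60.8]
ee_rot: [[1.0, 0.011, -0.0], [0.011, -1.0, -0.008], [-0.0, 0.008, -1.0]]
ft_force: [-2.0, -24.3, -1.2]
width: 0.006
clock: 6.15
eef_pos: [640.8, -7.2, 60.9]
ee_rot: [[1.0, 0.011, -0.0], [0.011, -1.0, -0.013], [-0.0, 0.013, -1.0]]
ft_force: [-3.5, -38.1, -2.4]
width: 0.002
row [-64.06  -1.48   6.1 ] rz 0 len mm 643.6894076398294 pos [640.8  -7.2  60.9] F [ -3.5 -38.1  -2.4]
```

```bash
python3 stage.py 601.8 65.9 0.011 st4
```

```text
top 207 153
side 211 183
6.25
```

View pics/st4.png

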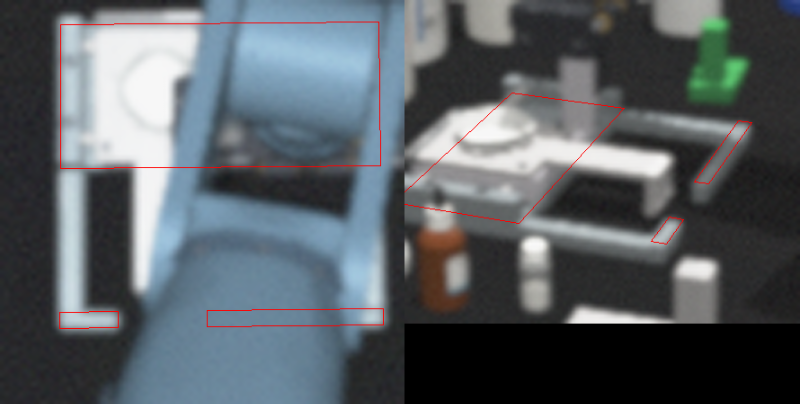

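The carriage is stopped solid at 38 N with the TCP at y −7.2 (I predicted −8). The foot arm now stands behind the gap, its left edge at crop column 133. The carriage is home, so I'll back off and rise.

```bash
python3 -m creep '0 2 0 0 0 0;0 4 0 0 0 0;0 4 -4 0 0 0;0 4 -8 0 0 0;0 4 -12 0 0 0;0 4 -14 0 0 0;0 4 -14 0 0 0'; python3 go.py 399 -271 200 0.34
```

```text
clock: 6.83
eef_pos: [644.5, -37.9, 208.0]
ee_rot: [[1.0, 0.012, 0.011], [0.013, -1.0, -0.002], [0.011, 0.002, -1.0]]
ft_force: [0.2, -0.1, 0.3]
width: 0.004
row [-24.85  23.     0.57] rz -3.75 len mm 338.69264138787855 pos [644.5 -37.9 208. ] F [ 0.2 -0.1  0.3]
```

```bash
python3 -m creep '-24.8 23 0.6 0 0 -3.75;-24.8 23 0.6 0 0 -3.75;-24.8 23 0.6 0 0 -3.75;-24.8 23 0.6 0 0 -3.75;-24.8 23 0.6 0 0 -3.75;-24.8 23 0.6 0 0 -3.75;-24.8 23 0.6 0 0 -3.75;-24.8 23 0.6 0 0 -3.75;-24.8 23 0.6 0 0 -3.75;-24.8 23 0.6 0 0 -3.75' 0 40; python3 - <<'E'
from lib import *
reg={}
for n in("side","top"):
    im=camera(n); L=spotter.trace(n,"wedge"); c=proj(n,[410,-267,20])[0]
    L=[d for d in L if np.hypot(*(np.argwhere(d["region"]).mean(0)[::-1]-c))<12]
    if L: reg[n]=L[0]["region"]; print(n,L[0]["confidence"],reg[n].sum())
    x0,y0=int(c[0])-50,int(c[1])-50
    o=cv2.resize(im[y0:y0+100,x0:x0+100,::-1],None,fx=4,fy=4,interpolation=cv2.INTER_CUBIC)
    if n=="side": A=o
for k in [[n] for n in reg]+([list(reg)] if len(reg)>1 else []): print(k,fit({n:reg[n] for n in k},[WB,WT],(399,-271)))
cv2.imwrite("pics/w5.png",np.hstack([o,A]))
E
python3 go.py 399 -271 39 .34
```

```text
clock: 7.67
eef_pos: [394.2, -271.6, 193.9]
ee_rot: [[0.944, 0.329, -0.001], [0.329, -0.944, 0.001], [-0.0, -0.001, -1.0]]
ft_force: [0.4, -0.2, 0.1]
width: 0.735
side 0.73 245
['side'] (array([ 399.329, -263.595,    0.158]), np.float64(-0.7187384728882331))
row [ 0.15  0.24 15.54] rz 0.01 len mm 155.40701552268445 pos [ 396.8 -269.4  194.4] F [ 0.5 -0.1  0.2]
```

View pics/w5.png

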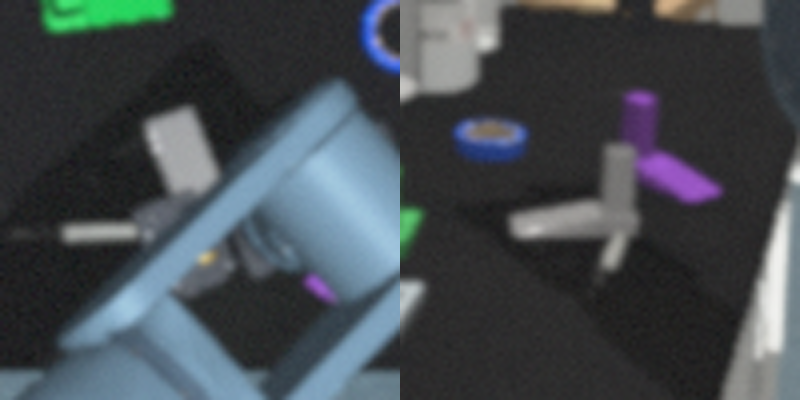

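The wedge is clear: top crop (185,150), side crop with its tab at (618,180). The pen lies low beside it at top crop (95,232). My earlier two-view fit stands, so I'll descend and grasp.

```bash
python3 -m creep '0.2 0.2 4 0 0 0;0.2 0.2 8 0 0 0;0.2 0.2 12 0 0 0;0.2 0.2 15.5 0 0 0;0.2 0.2 15.5 0 0 0;0.2 0.2 15.5 0 0 0' && python3 -m creep '0 0 0 0 0 0;0 0 0 0 0 0;0 0 0 0 0 0;0 0 0 0 0 0;0 0 0 0 0 0;0 0 0 0 0 0;0 0 0 0 0 0;0 0 0 0 0 0' 255 40; python3 go.py 399 -271 60
```

```text
clock: 8.37
eef_pos: [398.1, -269.4, 38.2]
ee_rot: [[0.942, 0.335, -0.004], [0.335, -0.942, 0.004], [-0.002, -0.005, -1.0]]
ft_force: [0.1, -0.9, 0.4]
width: 1.0
clock: 9.03
eef_pos: [398.4, -271.9, 39.9]
ee_rot: [[0.943, 0.333, 0.0], [0.333, -0.943, -0.0], [0.0, 0.0, -1.0]]
ft_force: [1.0, 0.9, -0.1]
width: 0.419
row [ 0.09 -0.06 -2.01] rz 0 len mm 20.149953963274637 pos [ 398.4 -271.9   39.9] F [ 1.   0.9 -0.1]
```

```bash
python3 -m creep '0 0 0 0 0 0;0 0 0 0 0 0;0 0 0 0 0 0;0 0 0 0 0 0;0 0 0 0 0 0;0 0 0 0 0 0' 255 40;  python3 -m creep '0 0 -1 0 0 0;0 0 -3 0 0 0;0 0 -6 0 0 0;0 0 -6 0 0 0;0 0 -6 0 0 0'; python3 go.py 400 97.7 100 .011
```

```text
clock: 9.53
eef_pos: [398.2, -271.6, 39.6]
ee_rot: [[0.943, 0.333, -0.0], [0.333, -0.943, 0.0], [-0.0, -0.001, -1.0]]
ft_force: [-1.0, 0.6, 0.4]
width: 0.247
clock: 9.95
eef_pos: [399.5, -272.9, 101.6]
ee_rot: [[0.943, 0.333, 0.003], [0.333, -0.943, -0.003], [0.002, 0.004, -1.0]]
ft_force: [0.3, -0.3, -2.9]
width: 0.244
row [ 1.239e+01 -3.493e+01  3.000e-02] rz 3.76 len mm 370.6296759731773 pos [ 399.5 -272.9  101.6] F [ 0.3 -0.3 -2.9]
```

```bash
python3 -m creep '12.4 -34.9 0 0 0 3.76;12.4 -34.9 0 0 0 3.76;12.4 -34.9 0 0 0 3.76;12.4 -34.9 0 0 0 3.76;12.4 -34.9 0 0 0 3.76;12.4 -34.9 0 0 0 3.76;12.4 -34.9 0 0 0 3.76;12.4 -34.9 0 0 0 3.76;12.4 -34.9 0 0 0 3.76;12.4 -34.9 0 0 0 3.76;12.4 -34.9 0 0 0 3.76;12.4 -34.9 0 0 0 3.76'; python3 go.py 400 97.7 44 .011
```

```text
clock: 10.95
eef_pos: [398.3, 98.6, 98.8]
ee_rot: [[1.0, 0.013, -0.002], [0.013, -1.0, -0.0], [-0.002, 0.0, -1.0]]
ft_force: [0.5, -0.1, -3.1]
width: 0.247
row [0.17 0.09 5.48] rz 0.02 len mm 54.880990951717585 pos [398.3  98.6  98.8] F [ 0.5 -0.1 -3.1]
```

```bash
python3 -m creep '0.1 0.1 3 0 0 0;0.1 0.1 5.5 0 0 0;0.1 0.1 5.7 0 0 0;0.1 0.1 5.7 0 0 0;0.1 0.1 5.7 0 0 0'; python3 go.py 400 97.7 40 .011; cat > wl.py <<'E'
from lib import *
import sys
tag=sys.argv[1]; p=sensors.state()["eef_pos"]; reg={};O=[]
for n in("side","top"):
    im=camera(n); c=proj(n,[p[0]+40,p[1],20])[0]
    for q in("wedge","foot"):
        for d in spotter.landmark_of(n,q)[:4]: print(n,q,d["location"],d["confidence"])
    L=[d for d in spotter.trace(n,"wedge") if np.hypot(*(np.argwhere(d["region"]).mean(0)[::-1]-c))<15]
    if L: reg[n]=L[0]["region"]; print(n,L[0]["confidence"],reg[n].sum())
    x0,y0=int(c[0])-40,int(c[1])-40; z=5; o=cv2.resize(im[y0:y0+80,x0:x0+80,::-1],None,fx=z,fy=z,interpolation=cv2.INTER_CUBIC)
    yaw=.011
    for X0,X1,Z in((-15,20,17),(20,90,17)):
        k=np.array([[X0,-20,Z],[X0,20,Z],[X1,20,Z if X1<90 else 3],[X1,-20,Z if X1<90 else 3]],float)
        cv2.polylines(o,[((proj(n,place(k,p[0]+1,p[1],yaw))-[x0,y0]+.5)*z).astype(np.int32)],True,(0,0,255),1)
    for k in([-90,-78,67,110],[-90,-78,-130,1]):
        kk=np.array([[k[0],k[2],16],[k[1],k[2],16],[k[1],k[3],16],[k[0],k[3],16]],float)
        cv2.polylines(o,[((proj(n,place(kk,601.8,65.9,.011))-[x0,y0]+.5)*z).astype(np.int32)],True,(0,255,0),1)
    O.append(o)
for n in reg: print(n,fit({n:reg[n]},[WB,WT],(p[0],p[1])))
cv2.imwrite(f"pics/{tag}.png",np.hstack(O)); print(sensors.state()["clock"])
E
python3 wl.py w6
```

```text
clock: 11.37
eef_pos: [400.3, 96.5, 43.1]
ee_rot: [[1.0, 0.009, -0.001], [0.009, -1.0, -0.0], [-0.001, 0.0, -1.0]]
ft_force: [-0.1, -0.2, -2.0]
width: 0.246
row [-0.03 -0.12  0.31] rz -0.02 len mm 3.361317611257426 pos [400.3  96.5  43.1] F [-0.1 -0.2 -2. ]
side wedge [575.7, -153.4, 0.7] 0.76
side wedge [407.1, -423.6, 2.2] 0.75
side wedge [401.1, 92.3, -0.4] 0.72
side wedge [596.7, 465.2, 0.4] 0.57
side foot [541.9, 101.5, 7.9] 0.85
side 0.86 382
top wedge [406.2, -422.2, 1.0] 0.93
top wedge [569.6, -155.5, 1.9] 0.71
top wedge [735.0, 104.1, 43.8] 0.4
top foot [540.6, 101.7, 8.4] 0.79
top 0.47 85
side (array([403.804,  93.75 ,   0.013]), np.float64(-0.6444014198128428))
top (array([423.977,  96.925,  -0.02 ]), np.float64(-0.21854411055760886))
11.7667
```

View pics/w6.png

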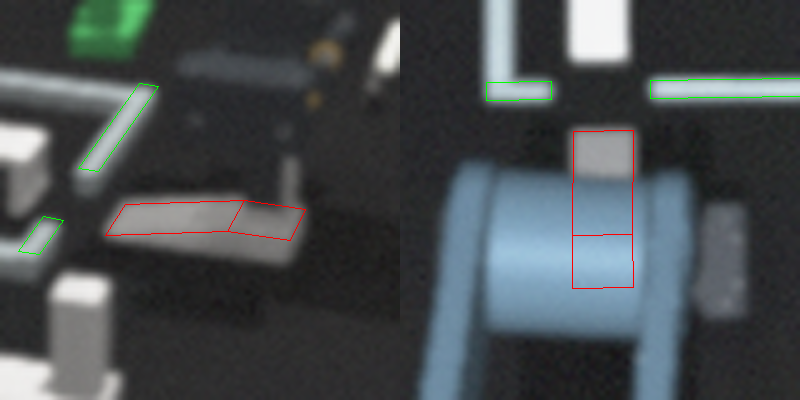

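Top crop: the wedge (columns 571–634, nose at row 129) lines up with the gap (551–650) and the foot arm (567–629). The side crop agrees. The nose is at TCP.x + ~92, the foot is at x ≈ 541.4, so first touch should come at TCP x ≈ 477 and my target is ≈ 497. Next I'll lower the wedge to contact.

```bash
python3 -m creep '0 -0.15 0.2 0 0 0;0 -0.15 0.35 0 0 0;0 -0.15 0.35 0 0 0;0 -0.15 0.35 0 0 0'; python3 -m creep '0 0 0.1 0 0 0;0 0 0.1 0 0 0;0 0 0.1 0 0 0'; python3 go.py 470 99 40 .011
```

```text
clock: 12.1
eef_pos: [400.4, 99.3, 39.5]
ee_rot: [[1.0, 0.012, 0.0], [0.012, -1.0, 0.0], [0.0, -0.0, -1.0]]
ft_force: [-1.4, 0.5, 4.9]
width: 0.245
clock: 12.35
eef_pos: [400.4, 99.3, 39.5]
ee_rot: [[1.0, 0.012, -0.0], [0.012, -1.0, 0.0], [-0.0, -0.0, -1.0]]
ft_force: [-8.1, -0.1, 20.4]
width: 0.243
row [ 6.96  0.11 -0.06] rz 0.01 len mm 69.59524421362536 pos [400.4  99.3  39.5] F [-8.1 -0.1 20.4]
```

```bash
python3 -m creep '0 0 -0.1 0 0 0;1 0 -0.1 0 0 0;2 0 -0.1 0 0 0;3 0 -0.1 0 0 0;4 0 -0.1 0 0 0;5 0 -0.1 0 0 0;6 0 -0.1 0 0 0;6.8 0 -0.1 0 0 0;6.8 0 -0.1 0 0 0;6.8 0 -0.1 0 0 0'; python3 go.py 497 100 40 .011
```

```text
clock: 13.18
eef_pos: [469.2, 99.8, 39.3]
ee_rot: [[1.0, 0.011, 0.002], [0.011, -1.0, -0.0], [0.002, 0.0, -1.0]]
ft_force: [1.2, -0.0, 1.1]
width: 0.247
row [ 2.78  0.01 -0.07] rz 0.0 len mm 27.803878356706363 pos [469.2  99.8  39.3] F [ 1.2 -0.   1.1]
```

```bash
for i in 1; do python3 -m creep '0.2 0 0 0 0 0;0.4 0 0 0 0 0;0.4 0 0 0 0 0'; python3 -m creep '0.2 0 0 0 0 0;0.4 0 0 0 0 0;0.4 0 0 0 0 0'; python3 -m creep '0.2 0 0 0 0 0;0.4 0 0 0 0 0;0.4 0 0 0 0 0'; python3 -m creep '0.2 0 0 0 0 0;0.4 0 0 0 0 0;0.4 0 0 0 0 0'; done | egrep 'eef|ft|rot'
```

```text
eef_pos: [470.0, 99.9, 39.1]
ee_rot: [[1.0, 0.012, -0.005], [0.012, -1.0, -0.0], [-0.005, 0.0, -1.0]]
ft_force: [-8.8, -2.1, 13.6]
eef_pos: [474.6, 100.0, 39.2]
ee_rot: [[1.0, 0.011, -0.003], [0.011, -1.0, 0.0], [-0.003, -0.0, -1.0]]
ft_force: [-5.9, -0.5, 9.4]
eef_pos: [478.6, 100.1, 39.2]
ee_rot: [[1.0, 0.012, -0.003], [0.012, -1.0, 0.0], [-0.003, -0.0, -1.0]]
ft_force: [-5.5, 0.5, 9.9]
eef_pos: [479.2, 100.2, 39.1]
ee_rot: [[1.0, 0.012, -0.011], [0.012, -1.0, -0.0], [-0.011, 0.0, -1.0]]
ft_force: [-21.8, -2.0, 26.8]
```

```bash
(python3 -m creep '0.1 0 -0.1 0 0 0;0.2 0 -0.1 0 0 0;0.2 0 -0.1 0 0 0'; python3 -m creep '0.2 0 0 0 0 0;0.4 0 0 0 0 0;0.4 0 0 0 0 0') | egrep 'eef|ft|rot'; python3 wl.py w7
```

```text
eef_pos: [480.2, 100.3, 39.1]
ee_rot: [[1.0, 0.012, -0.013], [0.012, -1.0, -0.0], [-0.013, -0.0, -1.0]]
ft_force: [-20.4, -1.7, 18.1]
eef_pos: [483.4, 100.5, 39.1]
ee_rot: [[1.0, 0.012, -0.015], [0.012, -1.0, 0.0], [-0.015, -0.0, -1.0]]
ft_force: [-23.4, -0.9, 21.8]
side wedge [406.2, -422.5, 0.1] 0.78
side wedge [481.9, 104.6, -5.2] 0.69
side foot [542.0, 98.5, 7.1] 0.68
side 0.82 336
top wedge [406.0, -423.3, 2.4] 0.89
top wedge [568.8, -154.9, 0.5] 0.85
top foot [386.7, -169.4, 2.0] 0.65
side (array([484.019, 103.653,   0.035]), np.float64(-0.5969713965227146))
15.0833
```

View pics/w7.png

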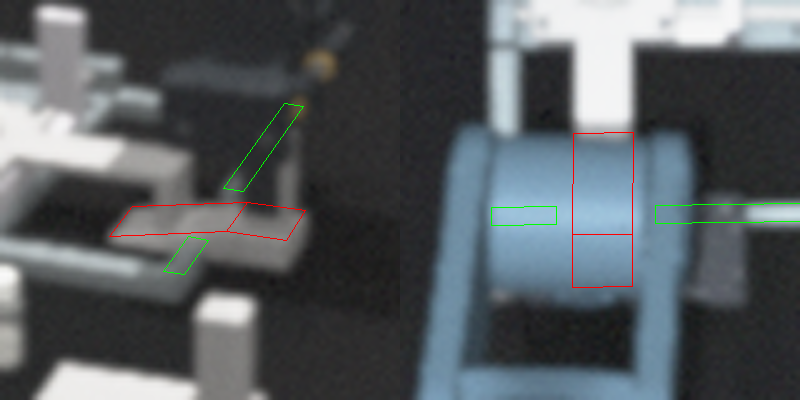

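The side crop shows the nose passing under the foot (175,200), with the wedge moving freely through the gap. I'm pressing down more than I need to, so I'll ease off vertically and go on.

```bash
(python3 -m creep '0 0 -0.1 0 0 0;0.2 0 -0.1 0 0 0;0.4 0 -0.1 0 0 0;0.4 0 -0.1 0 0 0'; python3 -m creep '0.2 0 -0.05 0 0 0;0.4 0 -0.05 0 0 0;0.4 0 -0.05 0 0 0') | egrep 'eef|ft|rot'
```

```text
eef_pos: [489.0, 100.5, 39.1]
ee_rot: [[1.0, 0.012, -0.011], [0.012, -1.0, 0.0], [-0.011, -0.0, -1.0]]
ft_force: [-9.7, 0.9, 1.8]
eef_pos: [493.5, 100.5, 39.3]
ee_rot: [[1.0, 0.012, -0.01], [0.012, -1.0, 0.0], [-0.01, -0.0, -1.0]]
ft_force: [-6.2, -0.0, -4.3]
```

```bash
(python3 -m creep '0.2 0 0.05 0 0 0;0.4 0 0.05 0 0 0;0.4 0 0.05 0 0 0'; python3 -m creep '0 0 0.05 0 0 0;0 0 0.05 0 0 0;0 0 0.05 0 0 0;0 0 0.05 0 0 0') | egrep 'eef|ft|rot'
```

```text
eef_pos: [497.0, 100.6, 39.2]
ee_rot: [[1.0, 0.012, -0.011], [0.012, -1.0, 0.0], [-0.011, -0.0, -1.0]]
ft_force: [-9.5, 0.1, 0.4]
eef_pos: [497.1, 100.6, 39.1]
ee_rot: [[1.0, 0.012, -0.011], [0.012, -1.0, 0.0], [-0.011, -0.0, -1.0]]
ft_force: [-12.4, 0.2, 7.3]
```

```bash
cat > ft.py <<'E'
from lib import *
a=cv2.imread("pics/st4.png")
im=camera("side")[:,:,::-1]; o=cv2.resize(im[183:273,211:321],None,fx=4,fy=4,interpolation=cv2.INTER_CUBIC)
o=cv2.copyMakeBorder(o,0,450-o.shape[0],0,0,cv2.BORDER_CONSTANT); f=800/890
b=np.zeros_like(a); full=np.hstack([np.zeros((450,450,3),np.uint8),o]); b=cv2.resize(full,None,fx=f,fy=f)
def shift(x0,y0,x1,y1):
    m=8; r=cv2.matchTemplate(b[y0-m:y1+m,x0-m:x1+m],a[y0:y1,x0:x1],cv2.TM_CCOEFF_NORMED)
    _,v,_,(x,y)=cv2.minMaxLoc(r); return x-m,y-m,round(v,3)
print("foot arm",shift(628,150,676,188),"control decoy",shift(690,20,750,100),"kerb",shift(500,225,640,262), "dish edge",shift(465,105,500,140))
P=np.array([541.4,99.2,40]); q=proj("side",[P,P+[0,0,4]])*4*f; print("4mm =",q[1]-q[0])
cv2.imwrite("pics/side_end.png",np.vstack([a[90:280,404:],b[90:280,404:]]))
for n in("side","top"):
    if n=="top": camera(n)
    for d in spotter.landmark_of(n,"foot")[:1]: print(n,d["location"],d["confidence"])
s=sensors.state(); print(s["clock"],s["eef_pos"],s["ft_force"],s["width"])
E
python3 ft.py
```

```text
foot arm (-1, 0, 0.921) control decoy (8, 8, -0.083) kerb (0, 0, 0.969) dish edge (-2, -1, 0.834)
4mm = [ 0.002 -4.58 ]
side [539.9, 102.1, 11.6] 0.73
16.45 [497.085 100.61   39.088] [-12.401  -0.292   6.52 ] 0.24606919779147035
```

View pics/side_end.png

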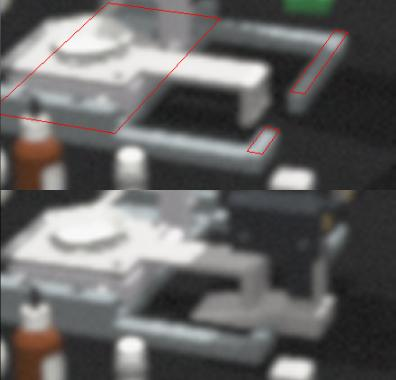

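```bash
cat >> ft.py <<'E'
print("--edges")
ga=a.astype(float).mean(2)[:,404:]; gb=b.astype(float).mean(2)[:,404:]
def cross(g,c,r0,r1,down):
    p=g[r0:r1,c-1:c+2].mean(1); d=np.diff(p)*(-1 if down else 1); i=np.clip(d,0,None); k=int(i.argmax()); s=slice(max(0,k-4),k+5)
    return r0+.5+(i[s]*np.arange(len(i))[s]).sum()/i[s].sum(), d.max()
for c in range(155,268,8):
    r=[cross(g,c,r0+90,r1+90,dn) for (r0,r1,dn) in((30,75,False),(62,110,True)) for g in(ga,gb)]
    print(c,"upper %.1f %.1f d %.1f | lower %.1f %.1f d %.1f"%(r[0][0],r[1][0],r[0][0]-r[1][0],r[2][0],r[3][0],r[2][0]-r[3][0]), [round(x[1]) for x in r])
E
python3 ft.py | sed -n '/--/,$p'
```

```text
--edges
155 upper 138.3 127.0 d 11.3 | lower 162.6 159.5 d 3.1 [12, 8, 16, 16]
163 upper 141.0 123.5 d 17.5 | lower 163.5 160.0 d 3.5 [13, 10, 16, 14]
171 upper 162.4 127.5 d 34.9 | lower 159.8 162.6 d -2.8 [10, 12, 48, 16]
179 upper 153.5 127.9 d 25.6 | lower 166.8 163.7 d 3.1 [25, 12, 19, 18]
187 upper 145.8 141.7 d 4.1 | lower 167.1 163.6 d 3.5 [30, 11, 18, 17]
195 upper 145.1 141.9 d 3.2 | lower 170.4 170.3 d 0.1 [19, 16, 19, 11]
203 upper 145.4 141.9 d 3.5 | lower 170.8 170.5 d 0.2 [23, 17, 20, 10]
211 upper 145.8 145.0 d 0.8 | lower 170.9 173.2 d -2.3 [22, 12, 18, 11]
219 upper 148.1 145.3 d 2.9 | lower 173.5 173.3 d 0.2 [25, 13, 19, 12]
227 upper 148.4 145.2 d 3.2 | lower 173.8 173.7 d 0.1 [25, 13, 19, 11]
235 upper 148.9 152.1 d -3.3 | lower 174.0 177.0 d -3.0 [24, 12, 19, 10]
243 upper 151.9 152.3 d -0.4 | lower 176.7 169.5 d 7.3 [24, 14, 17, 5]
251 upper 152.2 152.6 d -0.5 | lower 176.8 169.9 d 6.9 [26, 14, 17, 4]
259 upper 152.6 152.8 d -0.3 | lower 170.5 166.1 d 4.4 [27, 11, 13, 4]
267 upper 152.9 156.2 d -3.4 | lower 166.1 165.1 d 1.1 [14, 5, 8, 1]
```

```bash
python3 -c "
from workcell import robot,sensors
s=sensors.state();print(s['clock'],s['eef_pos'],s['ft_force'],s['width']);print(robot.close_job())"
```

```text
16.65 [497.10149896 100.61286863  39.11259616] [-13.12555963   0.36461884   7.82279687] 0.2466894294568795
the job is handed in; nothing more can be done
None
```

I pushed the carriage home, slid the wedge under the foot and handed the job in at about 16.7 s, still gripping the wedge. The foot has lifted about 4 mm, though the side camera confirms that only partly.

**Carriage:** I pushed it by the paddle past the detent until it stopped solid. At 38 N it no longer moved, and it stood within 1 mm of where I had calculated the end of travel. The picture shows the foot behind the gap.

**Wedge:** It is gripped by its tab and its measured height shows it flat on the worktop. The robot presses down with about 8 N and pushes forward with about 13 N. The grip opening of 21.7 mm matches the 22 mm tab.

**Lift, from separate checks:**

| Check | Lift |
|---|---|
| Nose position against foot position | about 4.1 mm |
| Travel since the force jump at first touch | about 3.7 mm |
| Foot height from the network before and after (good to about 4 mm) | about 4 mm |
| Edge comparison in the side view, lit part of the arm | about 3 mm part-way along the arm, which fits about 4 mm at the foot |

**Checks that failed or disagreed:**
- The edge comparison was inconclusive on the shadowed part of the arm, and the template match there showed no vertical shift.
- The gripper leaned about 0.01 rad while pushing. The tool height did not rise, so I take this as a slight turn of the pads on the tab and not a tilted wedge.
- After insertion I did not check the other things' positions one by one, and I did not measure the carriage again.

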